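Swing the griddle sensor arm over, lock it, draw it out and hold it

ROBOT

A 7-joint arm with a two-finger parallel gripper is mounted at the origin on the work surface. World frame = base frame: x ahead of the robot, y to its left, z up, the work surface at z = 0. Lengths are in m, angles in rad, forces in N, time in s.
With the tool pointing down it reaches from about 0.4 to 0.875 m from the base axis. Payload 4.4 kg.
Tool frame: the origin (TCP) lies midway between the tips of the shut fingers; the grasp point (between the pads) lies behind it (arm.pinch_z is the y of the grasp point in the tool frame, in m); y points along the fingers, z is the direction in which the jaws open and shut, and the axes are right-handed (so a half turn about y gives the same grasp; the last joint's range is limited). The gripper opens to 85 mm and grips with 20 to 120 N. Pads are 22 mm wide; open, the fingers measure 114 mm over their backs; the gripper's body (76 mm by 85 mm) begins 54 mm behind the grasp point. The pads swing forward as they close: fully open they stand 13 mm farther back than shut.
Start: joints at [-1.248, 0.628, 0.038, 1.517, -0.027, 0.996, -0.02], TCP at [0.246, 0.602, 0.207] pointing down, gripper open.
Joint ranges: [-3.06, 3.06], [-0.37, 2.12], [-1.25, 1.32], [0.18, 2.47], [-1.1, 4.24], [0.23, 1.98], [-2.94, 2.94]. Speed limits (rad/s): [2.57, 2.57, 3.14, 3.14, 3.14, 3.14, 3.14].

INTERFACE

Orientations are given as a 3x3 rotation matrix whose columns are the frame's x, y, z axes.
In Python, from bench import arm gives the robot as it stands.
- The arm moves only by the tool step_arm, never from a script. Its argument "steps" is a list of rows, each a list of 3 entries, a list of its own where there are three numbers: the turn, a rotation vector about the tool's x, y, z in degrees, then the shift along the tool's x, y, z in cm, then the opening, from 0 (shut) to 1 (fully open). In form: [[[wx, wy, wz], [tx, ty, tz], fingers], ...]. A call has 1 to 20 rows; each row shifts and turns the pose as measured when the row begins, along the tool's axes as they then stand; what a row does not reach is not made up. A row lasts 1/8 s, in which the tool goes at most 62.5 mm and 10.7 degrees, less where a joint would pass 70% of its speed; a pose out of reach is approached as far as the arm can. A call with a gripper value outside its range is refused whole. The fingers move at their own pace and stop on an object; the grip force is fixed at half the most. Time passes only in rows, so rows that do not move let the fingers close. It gives the time, the measured TCP pose, the force and the opening at its end, in the units of the state.
- arm.sense(): the state, without advancing time (a new reading comes with each control period).
- arm.grab_frame(name): name is "scene" or "top" or "wrist"; returns (picture, depth): 480x640x3 uint8, red, green, blue; 480x640 float32, m along the optical axis (not along the pixel's ray), 0 where there is no reading.
- arm.camera_params(name): a dict with "intrinsics" (3x3 intrinsics, pixels), "k1" (the pictures are not rectified: a ray, as slopes to the right and down, at radius r is drawn at 1 + k1 r^2 times it, then the intrinsics apply), "origin" and "rotation" of the camera in the world. Camera axes: x right, y up, looking along -z (the intrinsics and any distortion apply to the point x, -y, -z); pixel columns grow to the right and rows downward; lengths in m; the calibration is good to about 2 mm. A picture is of the moment at which its call begins: read the wrist's pose just before it. camera_params takes no time and is no camera call; for the wrist camera it gives the pose at the moment of the call.
- arm.job_done(): hands the job in, once; it reports no verdict.
The state is a dict: "t": time; "joint_pos": joint angles; "qd": joint speeds; "tau": joint torques, N m; "tool_pos": TCP position; "orientation": TCP orientation; "contact_force": force on the tool from outside, world axes, zero at the start; "wrist_torque": the same for the moment, N m; "grip_width": finger opening in m.
Only numpy, scipy, OpenCV 4.12 (cv2) and the standard library are available. Lean on these libraries where they do the work, as an engineer would, in place of code of your own. Each camera call takes 0.05 s, during which the arm holds its last target.

TASK

Take the surface temperature of the griddle: lift the sprung plunger on the swivel stand, swing the sensor arm from its parked place round to the end of its swing on the griddle's side, and let the plunger drop fully home to lock it there. Then squeeze the sensor pod across its sides so that its side button is pressed, draw it out past the first stop to the second stop, the end of its travel over the griddle, and finish while still holding it there with the button squeezed in. Leave the teapot, tongs and other things on the counter where they are.

Things in the scene. Friction and masses are not known exactly. Their poses are not given: they have to be found in the camera images.
- turret: swivel stand of aluminium and steel screwed to the counter, 148 mm across, 162 mm tall; origin on its swivel axis at the counter surface, z up. At head angle 0 the sensor arm points along its -x axis (roughly towards the robot). A steel index ring (top 102 mm up) has a wide parking slot and, at each end of the swing, one hole for the plunger pin.
- head (a joint): angle of the head about the vertical axis, rad, counter-clockwise from above positive; 0 is the middle of the parking slot. Positive: arm to the stand's -y side, negative: to +y. End stops at -1.08 and +1.08; the holes take the pin from 1.00 to 1.08 (either sign), so the end stop lines it up. Pin down, it only wags in the slot (+-0.2). Friction 0.06 N m; stays where left.
- plunger_grip (a point): middle of the black plunger knob, an upright cylinder 24 mm in diameter, 30 mm tall, on the back of the head, 62 mm from the swivel axis on the side opposite to the arm; 147 mm above the counter when home; turns with the head. Its bracket's top is 31 mm below its middle; the arm tube's rear end is 50 mm from it towards the axis; free at the sides and above.
- plunger (a joint): lift of the plunger, m: 0 fully home, 0.014 top. Its spring presses it down with 4 N (home) to 7 N (top); the pin clears the index ring when lifted more than 0.009; let go over a hole it drops home by itself.
- pod: sensor pod on the end of the telescoping arm, grey plastic block 44 mm along the arm, 24 mm across, 40 mm tall; origin at its middle, 128 mm above the counter, 130 mm from the swivel axis when pushed in. Its x axis points along the arm back to the swivel axis: it is drawn out along its -x axis; z up. The button is on its +y side. It only slides along the arm; free beside, above and below.
- button (a joint): release button, 16 mm square, in the middle of the pod's +y side, standing 4.5 mm proud: 0 out, 0.0045 flush with the side, m. 3 N to start, 5 N flush; pressed over 0.0025 the telescope is free to slide. Gripping the pod across (fingers on its +y and -y sides; 28.5 mm, button out) presses it. Not pressed, it locks the telescope pushed in, and again at the first stop.
- reach (a joint): how far the telescope is drawn out, m: 0 pushed in, 0.05 first stop (catch notch), 0.10 second stop = end of travel. A spring draws it back with 3 to 4 N, and it does not lock at the second stop.
- griddle_mid (a point): middle of the plate of the dark steel square griddle, 200 mm square with a small side handle on two sides, plate 22 mm and rim 32 mm above the counter. It stands on one side of the stand, +y or -y, the teapot on the other.
- teapot_mid (a point): closed white ceramic teapot, 125 mm across the belly, 116 mm tall; point on its axis 50 mm up. Leave alone.
- tongs_a_mid (a point): steel tongs lying flat on the counter, 225 mm long, between robot and stand; point at their middle. Leave alone.
- tongs_b_mid (a point): the other steel tongs, alike, lying behind the stand. Leave alone.
- bowl_rim (a point): orange plastic bowl, 140 mm across, 55 mm tall; middle of its rim. Leave alone.
- jar_mid (a point): glass jar with steel cap, 68 mm across, 95 mm tall; half-way up. Leave alone.
- mug_rim (a point): white ceramic mug, 76 mm across, 85 mm tall; middle of its rim. Leave alone.
- canister_mid (a point): steel canister, 84 mm across, 120 mm tall; half-way up. Leave alone.
Not all that is in view belongs to the job. What is shaped like the turret but yellow is not meant.

How it is judged:
By the outcome, as a careful person would: the job done as asked, in the order asked, and still so for the second after the job is handed in, while the arm keeps its last pose, push and grip.
It also fails if it takes over 42 s, if anything falls off the work surface, if the arm or the gripper's body presses on something with over 40 N, if the wrist force passes 120 N, or if a joint passes its speed limit or range.

## Working session

There is one attempt and no reset: what is moved stays moved. The work goes in short steps, Python scripts to look and compute and a tool call to move; the robot and the scene stay as the last step left them, time stands still between calls to the robot, and variables do not carry over. Pictures are saved under pics/ and viewed, and the job is handed in when it is done.

Besides the shell and the picture viewer there is one more tool, called after "Request:" as name([rows], argument=value, ...), one row to a line, values as JSON. step_arm: Moves the arm, as the interface text tells. Its arguments: {"type":"object","properties":{"steps":{"type":"array","items":{"type":"array"}}},"required":["steps"]}

```bash
ls; mkdir -p pics
python3 - <<'E'
from bench import arm
import cv2,numpy as np
s=arm.sense()
print({k:np.round(v,3).tolist() for k,v in s.items()}, arm.pinch_z)
for n in("scene","top"):
    im,d=arm.grab_frame(n); cv2.imwrite(f"pics/{n}0.png",im[:,:,::-1]); np.savez(f"{n}0.npz",im=im,d=d)
    p=arm.camera_params(n); print(n,p)
E
```

```text
pics
{'t': 0.0, 'joint_pos': [-1.248, 0.629, 0.038, 1.518, -0.027, 0.996, -0.02], 'qd': [0.001, -0.0, -0.0, 0.001, 0.0, 0.001, 0.001], 'tau': [-0.001, -56.338, 1.227, -19.344, 0.011, 0.01, -0.0], 'tool_pos': [0.246, 0.601, 0.206], 'orientation': [[0.925, -0.001, 0.379], [-0.379, -0.002, 0.925], [0.0, -1.0, -0.002]], 'contact_force': [0.485, 0.229, -0.228], 'wrist_torque': [0.019, 0.018, 0.016], 'grip_width': 0.085} -0.0187
scene {'intrinsics': array([[441.94512496,   0.        , 311.93135798],
       [  0.        , 441.94512496, 243.19267801],
       [  0.        ,   0.        ,   1.        ]]), 'k1': -0.058278487500302685, 'origin': array([ 1.09138821, -0.51126197,  1.00938282]), 'rotation': array([[ 0.67441419, -0.55543107,  0.48647901],
       [ 0.7381108 ,  0.52404883, -0.42492972],
       [-0.01891958,  0.64565405,  0.76339564]])}
top {'intrinsics': array([[476.99438031,   0.        , 311.9595736 ],
       [  0.        , 476.99438031, 245.21761273],
       [  0.        ,   0.        ,   1.        ]]), 'k1': 0.023583230496597125, 'origin': array([0.38381818, 0.00244949, 1.62148438]), 'rotation': array([[ 0.00509274,  0.99539271, -0.09574667],
       [-0.99994655,  0.00593066,  0.00846897],
       [ 0.00899779,  0.09569842,  0.99536971]])}
```

View pics/scene0.png

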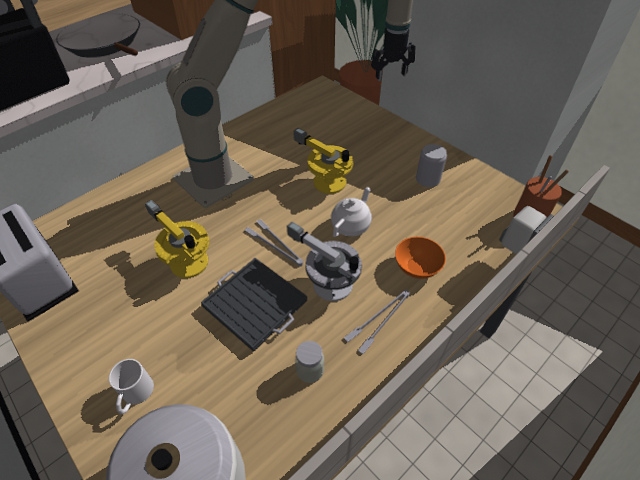

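View pics/top0.png

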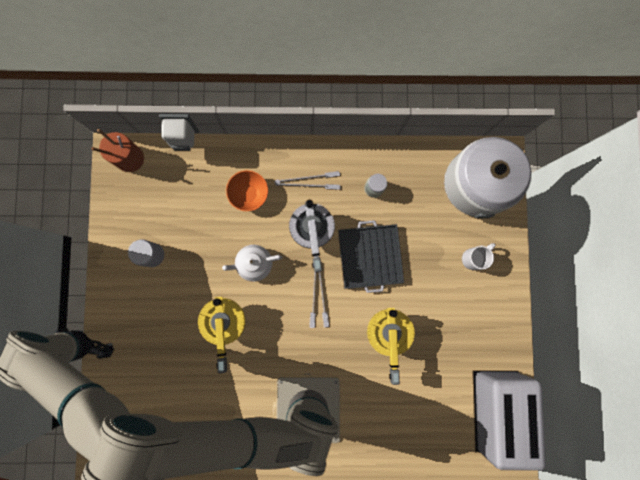

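The scene picture shows the grey turret at about (333,262), with its knob at (352,265) and its pod at (297,231). The yellow look-alikes are at (182,245) and (330,165).
In the top picture the turret is at (312,226), with the knob at (311,205) and the pod at (318,263). The yellow ones are at (221,321) and (392,332). The griddle at (372,257) is on the -y side and the teapot at (252,263) is on +y, so the head has to go to +1.08.

```bash
cat > h.py <<'E'
import numpy as np,cv2
from bench import arm
def und(p,u,v):
    K=p["intrinsics"];k=p["k1"]
    d=cv2.undistortPoints(np.array([[[u,v]]],float),K,np.array([k,0,0,0.]))[0,0]
    return d
def ray(p,u,v):
    a,b=und(p,u,v); return p["origin"],p["rotation"]@np.array([a,-b,-1.])
def onz(p,u,v,z):
    o,r=ray(p,u,v); return o+r*(z-o[2])/r[2]
def pdepth(p,u,v,d):
    o,r=ray(p,u,v); return o+r*d
def two(r1,r2):
    (o1,d1),(o2,d2)=r1,r2
    A=np.array([d1,-d2]).T; t=np.linalg.lstsq(A,o2-o1,rcond=None)[0]
    a,b=o1+d1*t[0],o2+d2*t[1]; return (a+b)/2,np.linalg.norm(a-b)
def cloud(p,d,u0,u1,v0,v1):
    vv,uu=np.mgrid[v0:v1,u0:u1]; z=d[v0:v1,u0:u1].ravel()
    pts=np.stack([uu.ravel(),vv.ravel()],1).astype(float)
    n=cv2.undistortPoints(pts[:,None],p["intrinsics"],np.array([p["k1"],0,0,0.]))[:,0]
    c=np.stack([n[:,0],-n[:,1],-np.ones(len(n))],1)*z[:,None]
    return c@p["rotation"].T+p["origin"],pts,z>0
E
python3 - <<'E'
from h import *
for n,b in(("top",(270,350,180,300)),("scene",(270,380,200,310))):
    f=np.load(n+"0.npz"); im=f["im"];d=f["d"]; 
    u0,u1,v0,v1=b
    c=cv2.resize(im[v0:v1,u0:u1,::-1],None,fx=5,fy=5,interpolation=cv2.INTER_CUBIC); cv2.imwrite(f"pics/{n}crop.png",c)
    p=arm.camera_params(n)
    P,px,ok=cloud(p,d,*b)
    for lo,hi,nm in((.155,.17,"knobtop"),(.140,.155,"podtop/"),(.095,.108,"ring")):
        m=ok&(P[:,2]>lo)&(P[:,2]<hi); Q=P[m]
        print(n,nm,m.sum(),Q.min(0).round(3),Q.max(0).round(3),Q.mean(0).round(3))
E
```

```text
top knobtop 45 [ 0.644 -0.009  0.155] [0.666 0.012 0.168] [0.656 0.002 0.162]
top podtop/ 211 [ 0.446 -0.036  0.14 ] [0.653 0.012 0.155] [ 0.513 -0.018  0.145]
top ring 617 [ 0.524 -0.078  0.095] [0.663 0.064 0.108] [ 0.59  -0.006  0.101]
scene knobtop 70 [ 0.647 -0.014  0.155] [0.672 0.009 0.167] [ 0.661 -0.004  0.162]
scene podtop/ 273 [ 0.446 -0.044  0.14 ] [0.671 0.007 0.155] [ 0.526 -0.023  0.145]
scene ring 910 [ 0.451 -0.082  0.095] [0.667 0.208 0.108] [0.575 0.015 0.101]
```

View pics/topcrop.png

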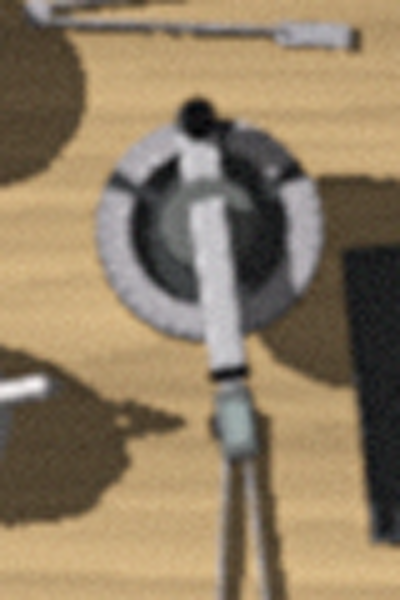

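View pics/scenecrop.png

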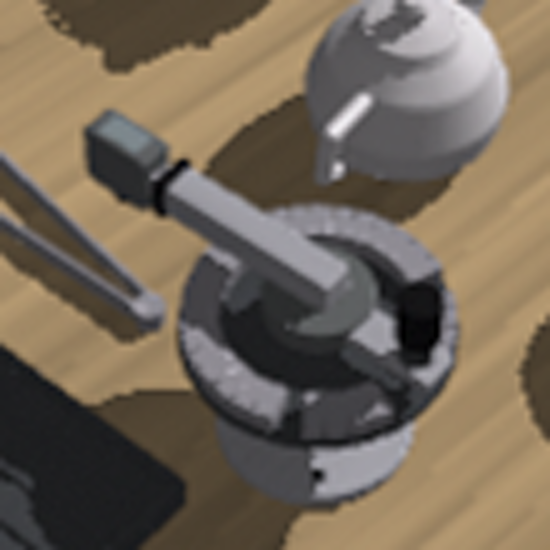

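Run:
```python
from h import *
R={}
for n,b in(("top",(280,345,190,285)),("scene",(280,370,215,310))):
    f=np.load(n+"0.npz"); im=f["im"];d=f["d"]; p=arm.camera_params(n)
    P,px,ok=cloud(p,d,*b); C=im[b[2]:b[3],b[0]:b[1]].reshape(-1,3).astype(int)
    dark=C.max(1)<45
    m=ok&(P[:,2]>.157)&(P[:,2]<.168)&(P[:,0]>.62)
    q=px[m].mean(0); print(n,"knob px",q,onz(p,*q,.162).round(4), m.sum())
    R[n]=ray(p,*q)
    m=ok&(P[:,2]>.143)&(P[:,2]<.153)&(P[:,0]<.492)
    q=px[m].mean(0); Q=P[m];print(n,"pod px",q,onz(p,*q,.148).round(4),m.sum(),Q.min(0).round(3),Q.max(0).round(3))
    R[n+'p']=ray(p,*q)
    # ring circle fit: outer boundary points at ring height
    m=ok&(P[:,2]>.097)&(P[:,2]<.107)&(np.hypot(P[:,0]-.595,P[:,1]+.006)<.09)
    hull=cv2.convexHull(P[m][:,:2].astype(np.float32))[:,0]
    (cx,cy),r=cv2.minEnclosingCircle(hull); print(n,"ring",cx,cy,r)
    E=cv2.fitEllipse(hull); print(E)
print(two(R["top"],R["scene"]),two(R["topp"],R["scenep"]))
f=np.load("top0.npz");p=arm.camera_params("top")
im=f["im"].astype(int); m=(im.max(2)<60).astype(np.uint8); m[:, :335]=0;m[:,410:]=0;m[:220]=0;m[300:]=0
m=cv2.morphologyEx(m,cv2.MORPH_OPEN,np.ones((5,5)))
c=max(cv2.findContours(m,0,2)[0],key=cv2.contourArea); r=cv2.minAreaRect(c);print(r,onz(p,*r[0],.03))
print([onz(p,*q,.032).round(3).tolist() for q in cv2.boxPoints(r)])
```

```text
top knob px [308.35897436 202.71794872] [0.6565 0.0019 0.162 ] 39
top pod px [316.44186047 264.34883721] [ 0.4662 -0.0242  0.148 ] 86 [ 0.446 -0.035  0.143] [ 0.486 -0.01   0.153]
top ring 0.5945363640785217 -0.00687674805521965 0.072141133248806
((0.5946532487869263, -0.006787072401493788), (0.1419442892074585, 0.14343585073947906), 37.2114143371582)
scene knob px [353.27272727 260.39393939] [ 0.6607 -0.0035  0.162 ] 66
scene pod px [294.13559322 227.72033898] [ 0.4709 -0.0299  0.148 ] 118 [ 0.446 -0.044  0.143] [ 0.492 -0.015  0.152]
scene ring 0.5983620285987854 -0.009796605445444584 0.07418506592512131
((0.5973818898200989, -0.010318915359675884), (0.14308585226535797, 0.1466907113790512), 33.488128662109375)
(array([0.65739136, 0.00137735, 0.15482982]), np.float64(0.0012950353935609516)) (array([ 0.46610619, -0.02508228,  0.14066839]), np.float64(0.001748381535734549))
((350.85028076171875, 256.4035339355469), (56.783897399902344, 21.58785629272461), 85.91438293457031) [ 0.50007754 -0.14142823  0.03      ]
[[0.592, -0.099, 0.032], [0.598, -0.171, 0.032], [0.408, -0.184, 0.032], [0.403, -0.112, 0.032]]
```

Request:
step_arm([
  [[0,0,0],[0,-3,0],1],
  [[0,0,0],[0,-3,0],1],
  [[0,0,0],[4.3,0,-2.8],1],
  [[0,0,0],[4.3,0,-2.8],1],
  [[0,0,0],[4.3,0,-2.8],1],
  [[0,0,0],[4.3,0,-2.8],1],
  [[0,0,0],[4.3,0,-2.8],1],
  [[0,0,0],[4.3,0,-2.8],1],
  [[0,0,0],[4.3,0,-2.8],1],
  [[0,0,0],[4.3,0,-2.8],1],
  [[0,0,0],[4.3,0,-2.8],1],
  [[0,0,0],[4.3,0,-2.8],1],
  [[0,0,0],[4.3,0,-2.8],1],
  [[0,0,0],[4.3,0,-2.8],1],
])

```text
t: 1.85
tool_pos: [0.6031, 0.0832, 0.2633]
orientation: [[0.93, -0.008, 0.368], [-0.368, -0.006, 0.93], [-0.005, -1.0, -0.009]]
contact_force: [0.3, 1.0, -0.1]
grip_width: 0.0858
```

Request:
step_arm([
  [[0,10,0],[0,0,0],1],
  [[0,10,0],[0,0,0],1],
  [[0,10,0],[0,0,0],1],
  [[0,10,0],[0,0,0],1],
  [[0,10,0],[0,0,0],1],
  [[0,10,0],[0,0,0],1],
  [[0,10,0],[0,0,0],1],
  [[0,10,0],[0,0,0],1],
  [[0,10,0],[0,0,0],1],
  [[0,10,0],[0,0,0],1],
  [[0,10,0],[0,0,0],1],
  [[0,10,0],[0,0,0],1],
  [[0,10,0],[0,0,0],1],
  [[0,10,0],[0,0,0],1],
  [[0,10,0],[0,0,0],1],
])

```text
t: 3.72
tool_pos: [0.6001, 0.076, 0.2556]
orientation: [[-0.999, -0.023, 0.049], [-0.048, -0.011, -0.999], [0.023, -1.0, 0.01]]
contact_force: [0.4, 0.1, 0.2]
grip_width: 0.0852
```

Run:
```python
from h import *
s=arm.sense(); print({k:np.round(s[k],4).tolist() for k in("t","tool_pos","orientation","joint_pos","contact_force")})
p=arm.camera_params("wrist"); im,d=arm.grab_frame("wrist"); cv2.imwrite("pics/w1.png",im[:,:,::-1]); np.savez("w1.npz",im=im,d=d,K=p["intrinsics"],k1=p["k1"],o=p["origin"],R=p["rotation"]); print(p)
```

```text
{'t': 3.725, 'tool_pos': [0.6001, 0.076, 0.2556], 'orientation': [[-0.9986, -0.0228, 0.0486], [-0.0484, -0.0107, -0.9988], [0.0233, -0.9997, 0.0096]], 'joint_pos': [-0.6649, 0.6629, 0.8627, 1.5779, -0.5181, 1.1713, -1.2136], 'contact_force': [0.3692, 0.124, 0.2161]}
{'intrinsics': array([[354.3579909 ,   0.        , 322.34303434],
       [  0.        , 354.3579909 , 234.71278469],
       [  0.        ,   0.        ,   1.        ]]), 'k1': -0.05684336091994241, 'origin': array([0.68501929, 0.08141135, 0.4209468 ]), 'rotation': array([[ 0.04792547,  0.93956901,  0.33898854],
       [-0.99879321,  0.04143041,  0.02637524],
       [ 0.01073693, -0.3398435 ,  0.94042071]])}
```

View pics/w1.png

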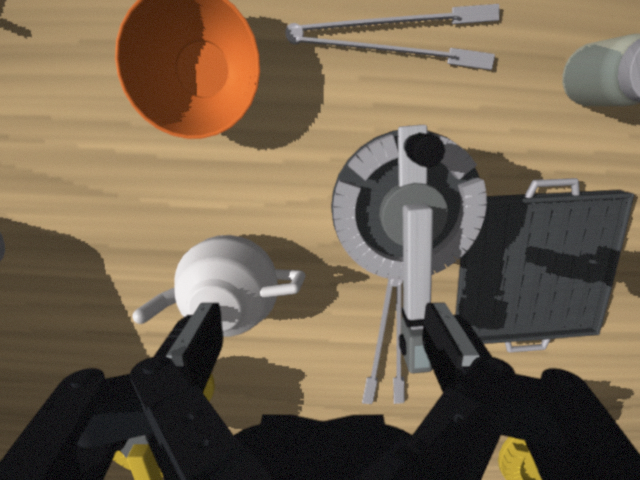

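The wrist picture shows the grey turret with its black knob at (425,148), the arm tube running down to the pod at (415,350), the griddle on the right and the teapot on the left. The candidates were grey (312,226) and yellow (221,321) and (392,332) in the top picture. I choose the grey one, and this close view confirms it. Next I measure the knob with the wrist view.

Run:
```python
from h import *
f=np.load("w1.npz"); p=dict(intrinsics=f["K"],k1=float(f["k1"]),origin=f["o"],rotation=f["R"]); im=f["im"];d=f["d"]
b=(380,470,110,190); P,px,ok=cloud(p,d,*b)
m=ok&(P[:,2]>.157)&(P[:,2]<.168); q=px[m].mean(0)
print(q,m.sum(),onz(p,*q,.162),P[m].min(0),P[m].max(0))
b=(325,500,115,290); P,px,ok=cloud(p,d,*b)
m=ok&(P[:,2]>.096)&(P[:,2]<.107); h=cv2.convexHull(P[m][:,:2].astype(np.float32))[:,0]; print("ring",cv2.minEnclosingCircle(h))
cv2.imwrite("pics/w1c.png",cv2.resize(im[110:300,320:500,::-1],None,fx=3,fy=3))
```

```text
[428.05955056 150.77078652] 890 [0.65956201 0.00081363 0.162     ] [ 0.64752466 -0.01146232  0.15704954] [0.67123148 0.01230182 0.16501304]
ring ((0.5976006984710693, -0.008505739271640778), 0.07274436950683594)
```

View pics/w1c.png

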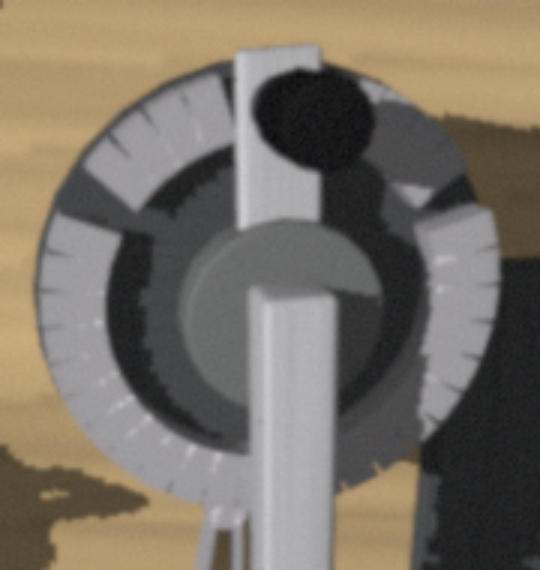

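```bash
cat > go.py <<'E'
import sys
from h import *
from scipy.spatial.transform import Rotation as Ro
# usage: go.py x y z angle(deg) of tool z axis in world
x,y,z,a=map(float,sys.argv[1:5]); a=np.radians(a)
s=arm.sense(); T=np.array(s["orientation"]); Z=np.array([np.cos(a),np.sin(a),0]);Y=np.array([0,0,-1.]);G=np.stack([np.cross(Y,Z),Y,Z],1)
print("turn",np.degrees(Ro.from_matrix(T.T@G).as_rotvec()).round(2))
d=np.array([x,y,z])-s["tool_pos"]
print("shift cm, in current axes",(T.T@d*100).round(2)," in goal axes",(G.T@d*100).round(2))
print("t",round(s["t"],2),"pos",np.round(s["tool_pos"],4),"force",np.round(s["contact_force"],1),"grip",round(s["grip_width"],4),"q",np.round(s["joint_pos"],2))
E
python3 go.py .659 0 .2556 -82.2
```

```text
turn [-0.52 -5.3   1.39]
shift cm, in current axes [-5.56 -0.08  7.87]  in goal axes [-4.82 -0.03  8.35]
t 3.77 pos [0.6    0.0762 0.2553] force [ 0.1 -0.6  0.4] grip 0.0856 q [-0.67  0.66  0.86  1.58 -0.52  1.17 -1.22]
```

Request:
step_arm([
  [[-0.5,-5,1.3],[0,0,0],1],
  [[0,0,0],[-2.4,0,4.1],1],
  [[0,0,0],[-2.4,0,4.1],1],
  [[0,0,0],[0,0,0],1],
])

```text
t: 4.28
tool_pos: [0.6591, 0.0021, 0.2529]
orientation: [[-0.989, -0.005, 0.147], [-0.147, 0.0, -0.989], [0.005, -1.0, -0.001]]
contact_force: [0.4, -0.9, -0.3]
grip_width: 0.0858
```

```bash
python3 go.py .659 0 .129 -82.2
```

```text
turn [0.04 0.67 0.27]
shift cm, in current axes [-0.02 12.39  0.22]  in goal axes [ 0.04 12.39  0.21]
t 4.28 pos [0.6591 0.0021 0.2529] force [ 0.4 -0.9 -0.3] grip 0.0858 q [-0.47  0.72  0.8   1.44 -0.53  1.21 -1.02]
```

Request:
step_arm([
  [[0,0.6,0.3],[0,3,0.2],1],
  [[0,0,0],[0,3.2,0],1],
  [[0,0,0],[0,3,0],1],
  [[0,0,0],[0,2.8,0],1],
  [[0,0,0],[0,0,0],1],
])

```text
t: 4.9
tool_pos: [0.6569, 0.0059, 0.1284]
orientation: [[-0.989, -0.003, 0.15], [-0.15, 0.006, -0.989], [0.002, -1.0, -0.006]]
contact_force: [1.0, -0.2, 0.2]
grip_width: 0.0854
```

```bash
python3 go.py .659 0 .129 -82.2
python3 - <<'E'
from h import *
im,d=arm.grab_frame("wrist"); cv2.imwrite("pics/w2.png",im[:,:,::-1])
E
```

```text
turn [0.36 0.83 0.12]
shift cm, in current axes [-0.11 -0.06  0.62]  in goal axes [-0.12 -0.06  0.62]
t 4.9 pos [0.6569 0.0059 0.1284] force [ 1.  -0.2  0.2] grip 0.0854 q [-0.44  0.84  0.71  1.58 -0.64  0.97 -0.93]
```

View pics/w2.png

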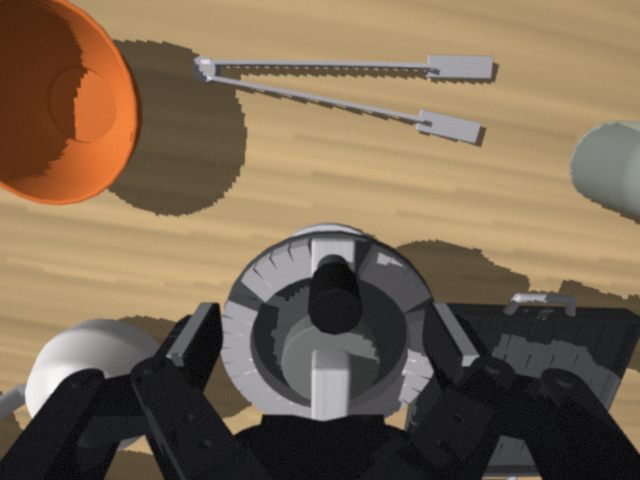

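Request:
step_arm([
  [[0.3,0.8,0],[-0.1,0,0.5],1],
  [[0,0,0],[0,0,0],0],
  [[0,0,0],[0,0,0],0],
  [[0,0,0],[0,0,0],0],
  [[0,0,0],[0,0,0],0],
  [[0,0,0],[0,0,0],0],
])

```text
t: 5.7
tool_pos: [0.6624, 0.0006, 0.1349]
orientation: [[-0.991, 0.007, 0.137], [-0.137, 0.001, -0.991], [-0.008, -1.0, 0.0]]
contact_force: [-0.2, -0.6, -0.4]
grip_width: 0.0194
```

```bash
python3 go.py .659 0 .129 -82.2
python3 - <<'E'
from h import *
im,d=arm.grab_frame("wrist"); cv2.imwrite("pics/w3.png",im[:,:,::-1])
E
```

```text
turn [-0.02  0.07 -0.43]
shift cm, in current axes [0.35 0.59 0.01]  in goal axes [0.35 0.59 0.02]
t 5.7 pos [6.624e-01 6.000e-04 1.349e-01] force [-0.2 -0.6 -0.4] grip 0.0194 q [-0.43  0.83  0.72  1.57 -0.63  0.98 -0.94]
```

View pics/w3.png

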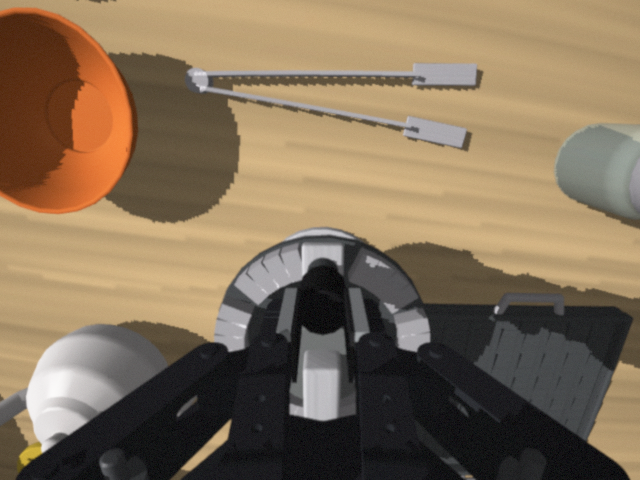

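Request:
step_arm([
  [[0,0,0],[0,0,0],0],
  [[0,0,0],[0,0,0],0],
])

```text
t: 6.0
tool_pos: [0.6624, 0.0006, 0.1348]
orientation: [[-0.991, 0.007, 0.137], [-0.137, 0.001, -0.991], [-0.007, -1.0, 0.0]]
contact_force: [-0.0, -0.0, 1.5]
grip_width: 0.0192
```

Run:
```python
from h import *
im,d=arm.grab_frame("wrist"); cv2.imwrite("pics/w4.png",cv2.resize(im[220:420,210:440,::-1],None,fx=3,fy=3))
```

```text
(no output)
```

View pics/w4.png

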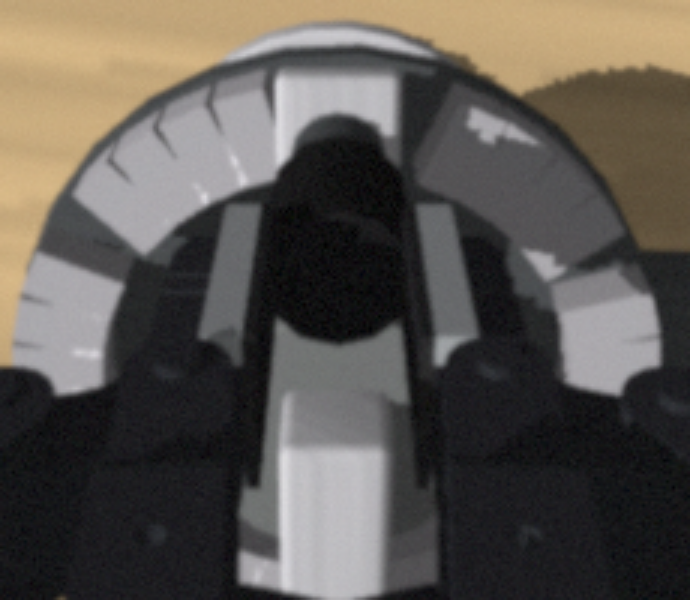

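```bash
cat > kt.py <<'E'
from h import *
p=arm.camera_params("wrist"); im,d=arm.grab_frame("wrist")
P,px,ok=cloud(p,d,300,350,255,345); 
Q=P[ok&(P[:,2]>.15)&(P[:,2]<.19)&(np.array(im[255:345,300:350].reshape(-1,3)).max(1)<60)]
print(len(Q),Q[:,2].max(),np.percentile(Q[:,2],[50,80,95]),np.histogram(Q[:,2],bins=np.arange(.15,.19,.002)), Q[Q[:,2]>.16].mean(0))
E
python3 kt.py
python3 - <<'E'
from h import *
im,d=arm.grab_frame("scene"); cv2.imwrite("pics/s2.png",cv2.resize(im[180:330,260:420,::-1],None,fx=4,fy=4,interpolation=cv2.INTER_CUBIC))
E
```

```text
2485 0.1897855038829696 [0.16251794 0.16335345 0.17631591] (array([  81,   76,   82,   74,   98,  332, 1412,   49,   28,   38,   39,
         27,   21,   25,   20,   22,   19,   14,   23,    5]), array([0.15 , 0.152, 0.154, 0.156, 0.158, 0.16 , 0.162, 0.164, 0.166,
       0.168, 0.17 , 0.172, 0.174, 0.176, 0.178, 0.18 , 0.182, 0.184,
       0.186, 0.188, 0.19 ])) [ 0.66162392 -0.00089339  0.16436256]
```

View pics/s2.png

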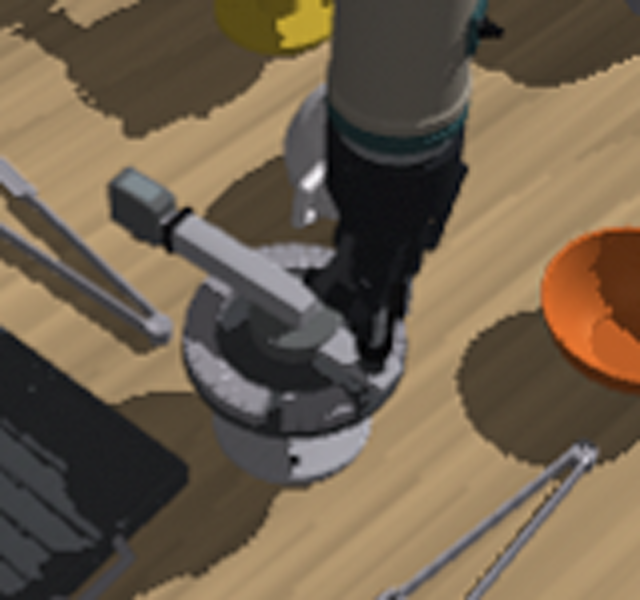

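The knob is held, with its top at 162 mm, so the plunger is still home. I lift it 12 mm.

Request:
step_arm([
  [[0,0,0],[0,-0.7,0],0],
  [[0,0,0],[0,-0.5,0],0],
  [[0,0,0],[0,0,0],0],
])

```text
t: 6.52
tool_pos: [0.6623, 0.0007, 0.1455]
orientation: [[-0.991, 0.007, 0.137], [-0.137, -0.0, -0.991], [-0.006, -1.0, 0.001]]
contact_force: [1.9, -1.2, -7.9]
grip_width: 0.019
```

```bash
python3 kt.py; python3 go.py .659 0 .147 -82.2
```

```text
2764 0.18994697448070988 [0.17284102 0.17362819 0.18047584] (array([  69,   66,   77,   74,   79,   66,   80,   73,   80,   83,  167,
       1500,  141,   31,   33,   33,   35,   28,   25,   24]), array([0.15 , 0.152, 0.154, 0.156, 0.158, 0.16 , 0.162, 0.164, 0.166,
       0.168, 0.17 , 0.172, 0.174, 0.176, 0.178, 0.18 , 0.182, 0.184,
       0.186, 0.188, 0.19 ])) [ 6.62733133e-01 -1.42590801e-04  1.72604845e-01]
turn [-0.08  0.08 -0.36]
shift cm, in current axes [ 0.33 -0.17  0.02]  in goal axes [ 0.33 -0.17  0.02]
t 6.58 pos [0.6623 0.0007 0.1453] force [ 2.1 -0.8 -6.4] grip 0.0193 q [-0.44  0.82  0.73  1.56 -0.62  1.   -0.95]
```

Request:
step_arm([
  [[0,0,0],[0,-0.15,0],0],
  [[0,-5,0],[0.02,0,-0.56],0],
  [[0,-5,0],[0.02,0,-0.56],0],
  [[0,-5,0],[0.02,0,-0.56],0],
  [[0,-5,0],[0.02,0,-0.56],0],
])

```text
t: 7.2
tool_pos: [0.6556, 0.0219, 0.1457]
orientation: [[-0.88, 0.006, 0.475], [-0.475, -0.001, -0.88], [-0.005, -1.0, 0.004]]
contact_force: [1.9, -0.3, -8.0]
grip_width: 0.0194
```

```bash
cat > arc.py <<'E'
from h import *
s=arm.sense();T=s["orientation"];A=np.array([.5975,-.0085]);r=np.array(s["tool_pos"][:2])-A
print("r",np.hypot(*r),"posang",np.degrees(np.arctan2(r[1],r[0])),"orient ang",np.degrees(np.arctan2(-T[1][0],-T[0][0])),"z",s["tool_pos"][2],"F tool",(np.array(T).T@s["contact_force"]).round(1),"grip",s["grip_width"],"tilt",np.round(np.array(T)[2],3))
E
python3 arc.py
python3 - <<'E'
from h import *
p=arm.camera_params("wrist"); im,d=arm.grab_frame("wrist"); cv2.imwrite("pics/w5.png",im[:,:,::-1])
P,px,ok=cloud(p,d,300,350,255,345); 
print(np.histogram(P[:,2],bins=np.arange(.16,.184,.002)))
E
```

```text
r 0.06554622301101513 posang 27.626974544210928 orient ang 28.36202319525587 z 0.1456900531929847 F tool [-1.5  8.   1.1] grip 0.01942062037910084 tilt [-0.005 -1.     0.004]
(array([  86,   67,   75,   77,   88,  123, 1459,  253,   37,   46,   35]), array([0.16 , 0.162, 0.164, 0.166, 0.168, 0.17 , 0.172, 0.174, 0.176,
       0.178, 0.18 , 0.182]))
```

View pics/w5.png

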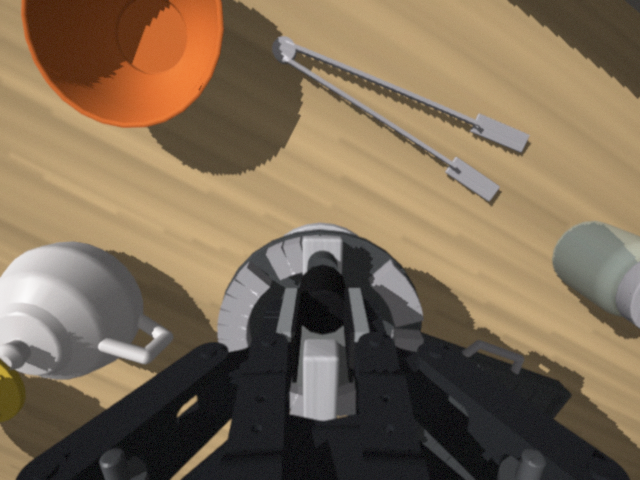

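The wrist picture shows the head turning with the gripper: the tube is still aligned below the knob at (322,300), and the knob top is at 173 mm. I carry on.

Request:
step_arm([
  [[0,-5,0],[0.02,0,-0.56],0],
  [[0,-5,0],[0.02,0,-0.56],0],
  [[0,-5,0],[0.02,0,-0.56],0],
  [[0,-5,0],[0.02,0,-0.56],0],
  [[0,-5,0],[0.02,0,-0.56],0],
])

```text
t: 7.88
tool_pos: [0.6369, 0.0438, 0.1451]
orientation: [[-0.589, 0.006, 0.808], [-0.808, -0.001, -0.589], [-0.002, -1.0, 0.005]]
contact_force: [1.7, 0.4, -6.5]
grip_width: 0.0193
```

```bash
python3 arc.py
```

```text
r 0.0655222926426559 posang 53.02451930865336 orient ang 53.88818854002068 z 0.1450802481728184 F tool [-1.3  6.5  1.1] grip 0.019283905889042417 tilt [-0.002 -1.     0.005]
```

Request:
step_arm([
  [[0,-4,0],[0.02,-0.05,-0.45],0],
  [[0,-4,0],[0.02,0,-0.45],0],
  [[0,-3,0],[0.01,0,-0.34],0],
])

```text
t: 8.25
tool_pos: [0.626, 0.0504, 0.1454]
orientation: [[-0.422, 0.006, 0.907], [-0.907, -0.001, -0.422], [-0.002, -1.0, 0.006]]
contact_force: [1.6, -0.0, -6.6]
grip_width: 0.0194
```

```bash
python3 arc.py
```

```text
r 0.06544128367135278 posang 64.2216927827801 orient ang 65.02969674646043 z 0.14538222809702622 F tool [-0.6  6.6  1.4] grip 0.01940154650641289 tilt [-0.002 -1.     0.006]
```

Request:
step_arm([
  [[0,-2,0],[0.01,0,-0.23],0],
  [[0,-2,0],[0.01,0,-0.23],0],
])

```text
t: 8.5
tool_pos: [0.625, 0.0508, 0.1463]
orientation: [[-0.36, 0.013, 0.933], [-0.933, -0.002, -0.36], [-0.002, -1.0, 0.013]]
contact_force: [6.6, -0.2, -7.2]
grip_width: 0.0193
```

```bash
python3 arc.py
python3 - <<'E'
from h import *
im,d=arm.grab_frame("wrist"); cv2.imwrite("pics/w6.png",im[:,:,::-1])
E
```

```text
r 0.06537224198008801 posang 65.09277993698508 orient ang 68.92836193966455 z 0.14633784776734293 F tool [-2.1  7.3  6.1] grip 0.019290594344440522 tilt [-0.002 -1.     0.013]
```

View pics/w6.png

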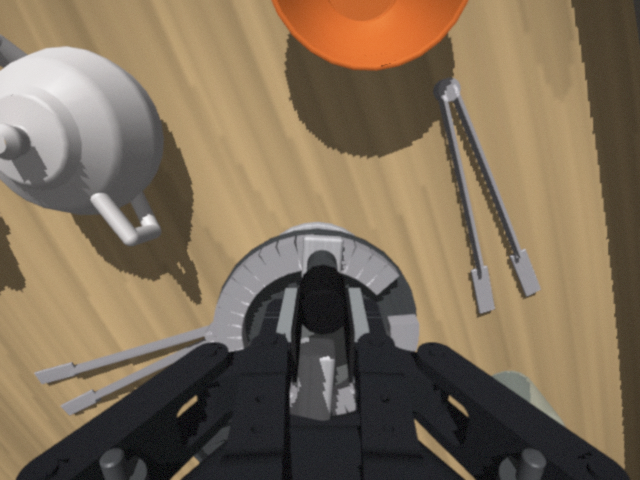

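The swing is at its end stop. The position stalled at 65° with about 6 N of side force, which agrees with the 4° yaw seen on the griddle plus 1.08 rad. Next I lower the plunger home and then let go.

Request:
step_arm([
  [[0,0,0],[0,0.5,-0.05],0],
  [[0,0,0],[0,0.5,-0.05],0],
  [[0,0,0],[0,0.3,0],0],
  [[0,0,0],[0,0,0],0],
])

```text
t: 9.05
tool_pos: [0.6253, 0.0508, 0.1349]
orientation: [[-0.363, 0.016, 0.932], [-0.932, -0.001, -0.363], [-0.005, -1.0, 0.015]]
contact_force: [1.2, 1.1, -4.7]
grip_width: 0.0194
```

```bash
python3 arc.py; python3 kt.py
```

```text
r 0.06551299089058836 posang 64.90562527796958 orient ang 68.72684234014945 z 0.13494516558130681 F tool [-1.4  4.8  0.7] grip 0.01940312952240538 tilt [-0.005 -1.     0.015]
2510 0.1899643978749771 [0.1626551  0.16346592 0.17649197] (array([  76,   70,   86,   80,   72,  282, 1487,   64,   26,   37,   34,
         41,   21,   25,   20,   21,   18,   17,   17,   16]), array([0.15 , 0.152, 0.154, 0.156, 0.158, 0.16 , 0.162, 0.164, 0.166,
       0.168, 0.17 , 0.172, 0.174, 0.176, 0.178, 0.18 , 0.182, 0.184,
       0.186, 0.188, 0.19 ])) [0.62507306 0.04975902 0.164528  ]
```

Request:
step_arm([
  [[0,0,0],[0,0,0],1],
  [[0,0,0],[0,0,0],1],
  [[0,0,0],[0,0,0],1],
  [[0,0,0],[0,0,0],1],
  [[0,0,0],[0,-3,0],1],
  [[0,0,0],[0,-4,0],1],
  [[0,0,0],[0,-4,0],1],
  [[0,0,0],[0,0,0],1],
])

```text
t: 10.1
tool_pos: [0.6216, 0.0502, 0.2475]
orientation: [[-0.36, 0.01, 0.933], [-0.933, -0.003, -0.36], [-0.001, -1.0, 0.011]]
contact_force: [-1.0, -0.4, -0.8]
grip_width: 0.0852
```

```bash
python3 arc.py
python3 - <<'E'
from h import *
s=arm.sense();print(np.round(s["tool_pos"],4),s["t"])
p=arm.camera_params("wrist"); im,d=arm.grab_frame("wrist"); cv2.imwrite("pics/w7.png",im[:,:,::-1])
np.savez("w7.npz",im=im,d=d,K=p["intrinsics"],k1=p["k1"],o=p["origin"],R=p["rotation"])
im,d=arm.grab_frame("scene"); cv2.imwrite("pics/s7.png",im[:,:,::-1]); np.savez("s7.npz",im=im,d=d)
E
```

```text
r 0.0634603157622267 posang 67.67189754073192 orient ang 68.88672703376922 z 0.2475076680038823 F tool [ 0.7  0.8 -0.8] grip 0.08523056008945824 tilt [-0.001 -1.     0.011]
[0.6216 0.0502 0.2475] 10.1
```

View pics/w7.png

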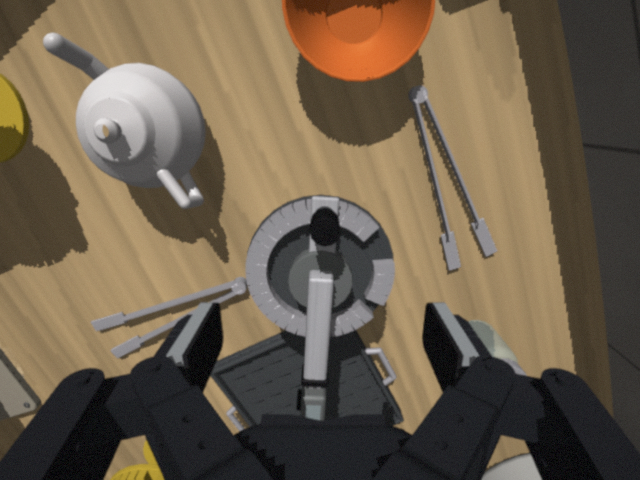

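View pics/s7.png

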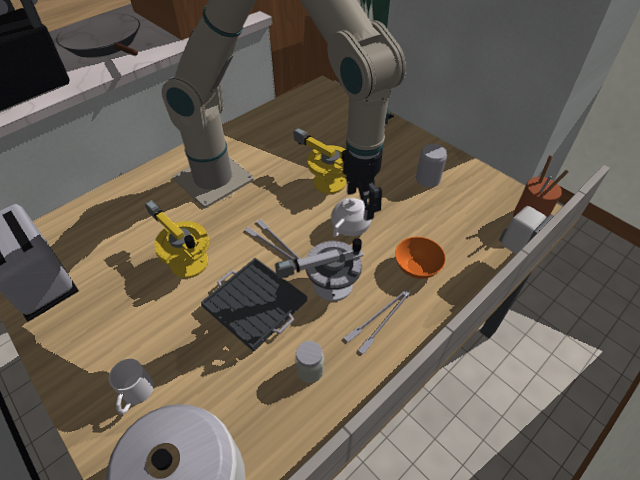

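The head now points over the griddle: in the scene picture the pod is at (287,268) and the knob at (356,246). I measure the knob height and the pod.

Run:
```python
from h import *
f=np.load("w7.npz"); p=dict(intrinsics=f["K"],k1=float(f["k1"]),origin=f["o"],rotation=f["R"])
P,px,ok=cloud(p,f["d"],305,345,200,250); m=ok&(P[:,2]>.157)&(P[:,2]<.19)
print("knob z",np.percentile(P[m][:,2],[20,50,80]),m.sum()); q=px[m].mean(0); k=onz(p,*q,.162); print(q,k)
p=arm.camera_params("scene");d=np.load("s7.npz")["d"]
P,px,ok=cloud(p,d,265,312,250,290)
m=ok&(P[:,2]>.143)&(P[:,2]<.153); r=np.hypot(P[:,0]-.5975,P[:,1]+.0085); 
print("all",P[m].min(0).round(3),P[m].max(0).round(3))
for lo in(.1,.105,.108):
  mm=m&(r>lo); q=px[mm].mean(0); o=onz(p,*q,.148); print(mm.sum(),q,o,np.hypot(o[0]-.5975,o[1]+.0085),np.degrees(np.arctan2(-o[1]-.0085,.5975-o[0])), r[mm].max())
print("knob",P.shape)
P,px,ok=cloud(p,d,340,372,230,265); m=ok&(P[:,2]>.157)&(P[:,2]<.168); q=px[m].mean(0);print(q,onz(p,*q,.162),np.median(P[m][:,2]))
A=np.array([.5975,-.0085]); print(np.degrees(np.arctan2(*(k[:2]-A)[::-1])))
```

```text
knob z [0.16192463 0.16258292 0.16321574] 758
[324.97493404 230.26121372] [0.62402488 0.04906932 0.162     ]
all [ 0.526 -0.152  0.143] [ 0.567 -0.077  0.153]
145 [283.37931034 264.88275862] [ 0.5458348  -0.12987525  0.148     ] 0.13191377549368652 66.94224027038709 0.1535642072799196
144 [283.29861111 264.90972222] [ 0.54576262 -0.13007368  0.148     ] 0.1321246189232265 66.94714402881074 0.1535642072799196
144 [283.29861111 264.90972222] [ 0.54576262 -0.13007368  0.148     ] 0.1321246189232265 66.94714402881074 0.1535642072799196
knob (1880, 3)
[356.36507937 241.88888889] [0.62487715 0.04456033 0.162     ] 0.16187555138692966
65.26226407001313
```

```bash
python3 go.py .5436 -.127 .2475 -24.5
```

```text
turn [-0.27  3.39  0.08]
shift cm, in current axes [19.3  -0.31 -0.66]  in goal axes [19.31 -0.34  0.48]
t 10.2 pos [0.6193 0.0507 0.2441] force [-0.3 -0.6 -0.7] grip 0.0855 q [-0.43  0.59  0.51  1.57 -0.32  1.06 -0.21]
```

Request:
step_arm([
  [[-0.3,3.4,0],[0,0,0],1],
  [[0,0,0],[4.8,-0.1,0.1],1],
  [[0,0,0],[4.8,-0.1,0.1],1],
  [[0,0,0],[4.8,-0.1,0.1],1],
  [[0,0,0],[4.8,-0.1,0.1],1],
  [[0,0,0],[0,0,0],1],
])

```text
t: 10.95
tool_pos: [0.5356, -0.1283, 0.2393]
orientation: [[-0.414, -0.018, 0.91], [-0.91, -0.001, -0.414], [0.008, -1.0, -0.016]]
contact_force: [-0.0, 0.9, 0.5]
grip_width: 0.0857
```

```bash
python3 go.py .5436 -.127 .107 -24.5
```

```text
turn [0.92 0.06 0.46]
shift cm, in current axes [-0.56 13.21  0.89]  in goal axes [-0.45 13.23  0.68]
t 10.95 pos [ 0.5356 -0.1283  0.2393] force [-0.   0.9  0.5] grip 0.0857 q [-0.17  0.51  0.54  1.75 -0.3   0.99  0.06]
```

Request:
step_arm([
  [[0.9,0,0.5],[-0.5,3,0.7],1],
  [[0,0,0],[0,3,0],1],
  [[0,0,0],[0,0,0],1],
])

```text
t: 11.32
tool_pos: [0.5426, -0.1236, 0.1747]
orientation: [[-0.413, -0.004, 0.911], [-0.911, 0.004, -0.413], [-0.002, -1.0, -0.005]]
contact_force: [-0.3, -0.2, 0.6]
grip_width: 0.085
```

```bash
python3 go.py .5436 -.127 .107 -24.5
python3 - <<'E'
from h import *
im,d=arm.grab_frame("wrist"); cv2.imwrite("pics/w8.png",im[:,:,::-1])
E
```

```text
turn [ 0.31  0.13 -0.1 ]
shift cm, in current axes [0.28 6.77 0.27]  in goal axes [0.27 6.77 0.23]
t 11.32 pos [ 0.5426 -0.1236  0.1747] force [-0.3 -0.2  0.6] grip 0.085 q [-0.14  0.58  0.49  1.82 -0.36  0.83  0.1 ]
```

View pics/w8.png

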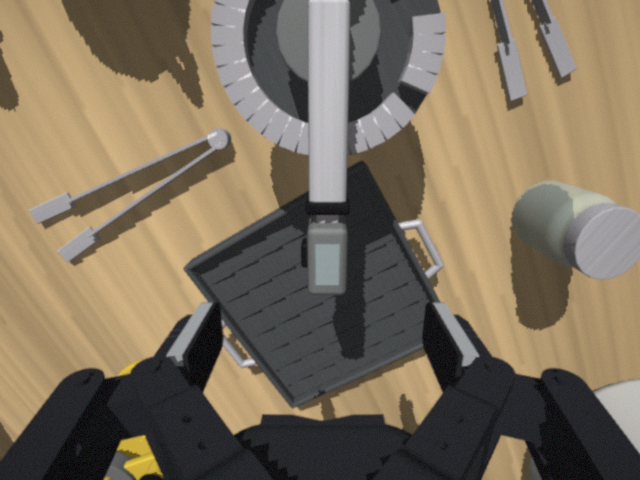

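Run:
```python
from h import *
s=arm.sense();p=arm.camera_params("wrist"); im,d=arm.grab_frame("wrist")
P,px,ok=cloud(p,d,290,365,215,300); m=ok&(P[:,2]>.144)&(P[:,2]<.153)
T=np.array(s["orientation"]); Q=(P[m]-s["tool_pos"])@T
print(m.sum(),np.percentile(Q,[1,50,99],axis=0).round(4)); print(np.median(P[m],0))
```

```text
2634 [[-0.0196  0.0254 -0.0103]
 [-0.0006  0.0273  0.0013]
 [ 0.0221  0.0314  0.0131]]
[ 0.54494719 -0.12393501  0.14872226]
```

Request:
step_arm([
  [[0,0,0],[0.1,3.4,0.2],1],
  [[0,0,0],[0.1,3.3,0],1],
  [[0,0,0],[0,0,0],1],
])

```text
t: 11.8
tool_pos: [0.5501, -0.1267, 0.1127]
orientation: [[-0.41, 0.009, 0.912], [-0.912, 0.001, -0.41], [-0.005, -1.0, 0.008]]
contact_force: [-0.4, -0.0, -0.4]
grip_width: 0.0854
```

```bash
python3 go.py .5445 -.1255 .107 -24.5
```

```text
turn [-0.44  0.27 -0.29]
shift cm, in current axes [ 0.13  0.57 -0.56]  in goal axes [ 0.13  0.57 -0.56]
t 11.8 pos [ 0.5501 -0.1267  0.1127] force [-0.4 -0.  -0.4] grip 0.0854 q [-0.1   0.67  0.43  1.87 -0.43  0.69  0.16]
```

Request:
step_arm([
  [[-0.4,0.3,-0.3],[0.1,0.5,-0.6],1],
  [[0,0,0],[0,0,0],1],
])

```text
t: 12.05
tool_pos: [0.5459, -0.1252, 0.1103]
orientation: [[-0.415, 0.004, 0.91], [-0.91, -0.001, -0.415], [-0.001, -1.0, 0.005]]
contact_force: [1.1, -0.7, 0.1]
grip_width: 0.0851
```

```bash
python3 go.py .5435 -.1255 .107 -24.5
```

```text
turn [-0.26 -0.03 -0.04]
shift cm, in current axes [ 0.12  0.33 -0.21]  in goal axes [ 0.12  0.33 -0.21]
t 12.05 pos [ 0.5459 -0.1252  0.1103] force [ 1.1 -0.7  0.1] grip 0.0851 q [-0.1   0.67  0.44  1.88 -0.43  0.68  0.16]
```

Request:
step_arm([
  [[0,0,0],[0.1,0.4,-0.2],1],
  [[0,0,0],[0,0,0],0],
  [[0,0,0],[0,0,0],0],
  [[0,0,0],[0,0,0],0],
  [[0,0,0],[0,0,0],0],
  [[0,0,0],[0,0,0],0],
  [[0,0,0],[0,0,0],0],
])

```text
t: 12.92
tool_pos: [0.5448, -0.1255, 0.1084]
orientation: [[-0.415, 0.008, 0.91], [-0.91, -0.001, -0.415], [-0.002, -1.0, 0.008]]
contact_force: [0.2, 0.2, 0.8]
grip_width: 0.0225
```

```bash
python3 go.py .5435 -.1255 .107 -24.5
python3 - <<'E'
from h import *
im,d=arm.grab_frame("wrist"); cv2.imwrite("pics/w9.png",im[:,:,::-1])
E
```

```text
turn [-0.44  0.01 -0.11]
shift cm, in current axes [ 0.05  0.14 -0.12]  in goal axes [ 0.05  0.14 -0.12]
t 12.93 pos [ 0.5448 -0.1255  0.1084] force [0.2 0.2 0.8] grip 0.0225 q [-0.1   0.67  0.43  1.89 -0.43  0.67  0.16]
```

View pics/w9.png

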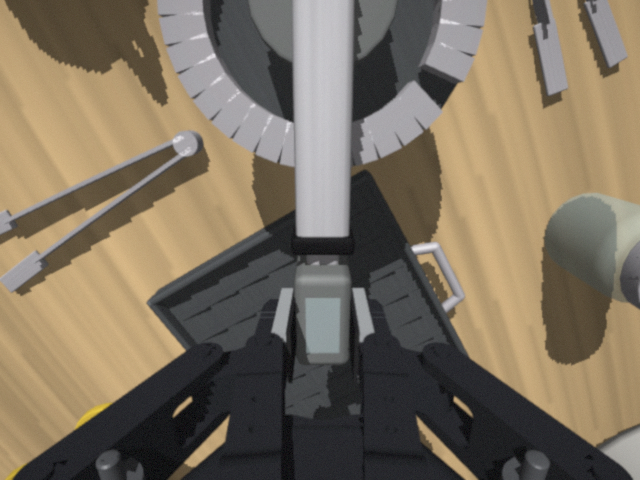

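The pod is gripped across (opening 22.5 mm, so the button is flush). Its top is at (323,315), centred between the pads. I draw it out along tool +x.

Request:
step_arm([
  [[0,0,0],[1,0,0],0],
  [[0,0,0],[1.2,0,0],0],
  [[0,0,0],[1.2,0,0],0],
])

```text
t: 13.35
tool_pos: [0.5317, -0.1543, 0.1084]
orientation: [[-0.412, 0.01, 0.911], [-0.911, 0.003, -0.412], [-0.006, -1.0, 0.008]]
contact_force: [1.2, 3.8, 2.3]
grip_width: 0.0226
```

```bash
python3 go.py .5033 -.2165 .107 -24.5
python3 - <<'E'
from h import *
im,d=arm.grab_frame("wrist"); cv2.imwrite("pics/w10.png",im[:,:,::-1])
E
```

```text
turn [-0.44  0.18 -0.37]
shift cm, in current axes [ 6.84  0.09 -0.03]  in goal axes [ 6.84  0.14 -0.01]
t 13.35 pos [ 0.5317 -0.1543  0.1084] force [1.2 3.8 2.3] grip 0.0226 q [-0.04  0.66  0.42  1.9  -0.43  0.66  0.22]
```

View pics/w10.png

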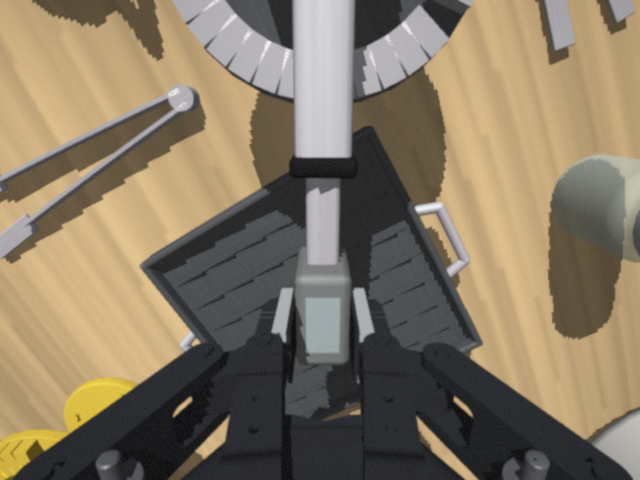

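The telescope slides with a spring pull of about 4 N: the inner tube now shows between (322,170) and (322,255). I carry on.

Request:
step_arm([
  [[0,0,0],[1.3,0,0],0],
  [[0,0,0],[1.3,0,0],0],
  [[0,0,0],[1.3,0,0],0],
  [[0,0,0],[1.3,0,0],0],
  [[0,0,0],[1,0,0],0],
])

```text
t: 14.02
tool_pos: [0.504, -0.2152, 0.1084]
orientation: [[-0.413, 0.01, 0.911], [-0.911, 0.003, -0.413], [-0.007, -1.0, 0.008]]
contact_force: [2.5, 4.8, 3.3]
grip_width: 0.0226
```

```bash
python3 go.py .5033 -.2165 .107 -24.5
```

```text
turn [-0.44  0.1  -0.4 ]
shift cm, in current axes [ 0.15  0.13 -0.01]  in goal axes [ 0.15  0.14 -0.  ]
t 14.03 pos [ 0.504  -0.2152  0.1084] force [2.5 4.8 3.3] grip 0.0226 q [ 0.09  0.65  0.41  1.91 -0.42  0.65  0.34]
```

Request:
step_arm([
  [[0,0,0],[0.3,0,0],0],
  [[0,0,0],[0.3,0,0],0],
])

```text
t: 14.28
tool_pos: [0.5033, -0.2164, 0.1083]
orientation: [[-0.412, 0.012, 0.911], [-0.911, 0.011, -0.412], [-0.015, -1.0, 0.007]]
contact_force: [5.9, 11.3, 5.2]
grip_width: 0.0226
```

Request:
step_arm([
  [[0,0,0],[0.3,0,0],0],
  [[0,0,0],[0.3,0,0],0],
])

```text
t: 14.52
tool_pos: [0.5035, -0.2161, 0.1083]
orientation: [[-0.409, 0.015, 0.913], [-0.912, 0.019, -0.409], [-0.023, -1.0, 0.006]]
contact_force: [4.0, 10.4, 3.6]
grip_width: 0.0229
```

```bash
python3 - <<'E'
from h import *
im,d=arm.grab_frame("wrist"); cv2.imwrite("pics/w11.png",im[:,:,::-1])
im,d=arm.grab_frame("scene"); cv2.imwrite("pics/s11.png",im[:,:,::-1])
im,d=arm.grab_frame("top"); cv2.imwrite("pics/t11.png",im[:,:,::-1])
p=arm.camera_params("scene")
im,d=arm.grab_frame("scene");P,px,ok=cloud(p,d,320,390,220,280); m=ok&(P[:,2]>.157)&(P[:,2]<.18); print("knob z",np.median(P[m][:,2]),m.sum(),P[m].mean(0))
E
python3 go.py .5033 -.2165 .107 -24.5
```

```text
knob z 0.1617761453048867 63 [0.62438346 0.04445703 0.16174864]
turn [-0.32  0.35 -1.31]
shift cm, in current axes [ 0.04  0.13 -0.  ]  in goal axes [ 0.04  0.13 -0.  ]
t 14.72 pos [ 0.5035 -0.2161  0.1083] force [ 4.1 11.2  5.2] grip 0.0228 q [ 0.12  0.65  0.39  1.91 -0.43  0.66  0.36]
```

View pics/w11.png

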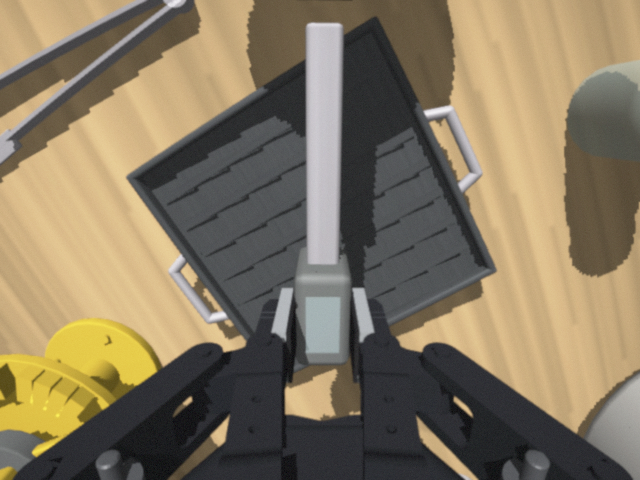

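View pics/s11.png

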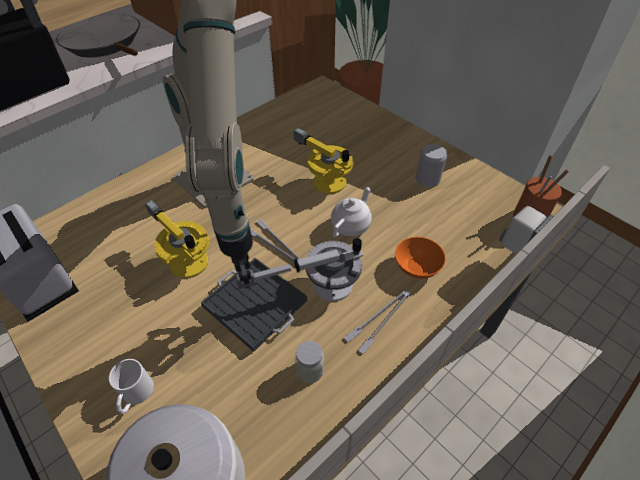

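View pics/t11.png

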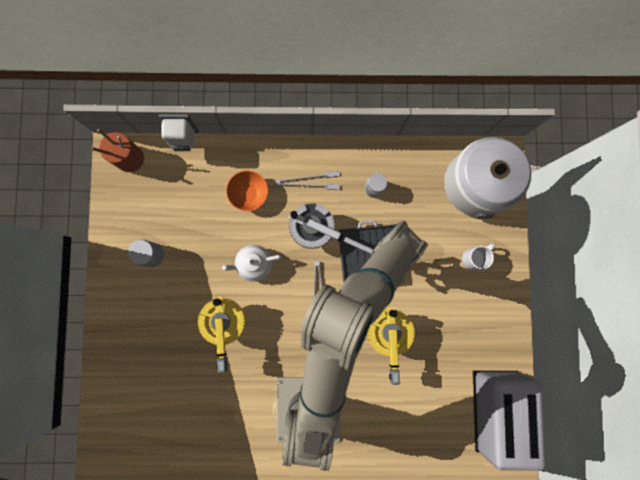

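The wrist picture shows the inner tube drawn fully out, from (322,25) to (322,255), with the pod still in the same place in the grip at (323,315). The scene and top pictures show the other things where they were and the knob still home. I hand in while holding.

Run:
```python
from bench import arm
print(arm.job_done()); s=arm.sense(); print(s["t"],s["tool_pos"],s["grip_width"],s["contact_force"])
```

```text
the job is handed in; nothing more can be done
None
the job is handed in; nothing more can be done
```

I lifted the plunger on the grey stand about 11 mm and swung the head towards the griddle on the -y side until it hit the end stop. I then lowered the plunger home, squeezed the pod across its sides, drew it out to the second stop and handed in at about 14.7 s of the 42 s allowed, still holding it.

Last checks before hand-in:
- **Plunger:** the knob top was at 162 mm, so it is home, and the head stopped at about 65° in the world frame. That fits the stand's yaw of about 3–4° plus 1.08 rad.
- **Pod travel:** the pod was drawn out 99.6–99.9 mm and stalled there, with the force rising from about 5 N to about 12 N. The wrist view showed it had not slipped in the grip.
- **Button:** the grip opening was 22.8 mm, less than the pod's 24 mm width, so the button was pressed flush.
- **Other things on the counter:** they looked unmoved in the pictures. The arm hid part of the tongs nearest the robot and part of the griddle in the last top picture.

Disagreements:
- **Gripper opening:** it read 19 mm on the 24 mm knob, so that reading runs a few millimetres low. It therefore doesn't prove the button was flush, but the telescope sliding freely past the first stop shows the button was pressed then.
- **Camera views:** the top and scene cameras differed by about 5 mm on where the knob was. I averaged them with the wrist view.
- **Gripper position:** it rose 6 mm, for a reason I did not find, while closing on the knob. The knob was still held firmly.

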